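# Index the sample turntable to the next jar

## Task

Bring the next jar under the camera head: with a fingertip in the cup-shaped knob, press the index plunger in and turn the table anticlockwise (seen from above) to the next hole, one sixth of a turn on, let the plunger spring out into that hole so that the table is locked again, and move clear. Nothing is to be picked up: the jars stay standing in their pockets, and the other labware on the bench is left where it is.

Things in the scene. Friction and masses are not known exactly. Their poses are not given: they have to be found in the camera images.
- stand: fixed grey stand of the sample turntable: a round base 300 mm across, 48 mm high. Origin: centre of its underside, on the table's axis, z up. A camera head hangs over one jar on a thin post 200 mm high, on the side opposite to the plunger
- index_ring (a point): centre, on the table's axis, of the top face of the fixed steel index ring: outer radius 150 mm, inner 105 mm, top 48 mm above the bench. It has six 21 mm index holes with brass rims (2 mm high), 60 degrees apart at radius 125 mm, joined by a narrow dark slot
- table_centre (a point): point on the axis at the top of the aluminium turntable (200 mm across, top 50 mm above the bench, inside the index ring); its frame turns with the table, z up
- turntable (a joint): angle of the turntable, rad: about 0 in the hole where it starts, growing anticlockwise seen from above; the next hole is at 1.047 (60 degrees). Play in a hole: up to 0.02 either way. Unlocked, it turns against light friction (1 to 2 N at the knob) and stays where it is left
- cup_floor (a point): centre of the flat floor inside the plunger's knob, a black round cup open at the top: 46 mm inside, 54 mm outside diameter, 22 mm deep, its axis 125 mm from the table's axis. This point is 66 mm above the bench with the plunger out, 57.5 mm fully in. The knob rides round with the table: pushing the cup's wall from inside, along the circle, turns the table
- plunger (a joint): how far the knob is pressed down, m: 0 out, 0.0085 fully in; a spring pushes up with 3 N out, 7.7 N fully in. Out in a hole it locks the table; more than 0.006 in, the table is free. Let go between holes it stays about 0.005 in, under the ring, table still free, and springs out by itself and locks when the table is slowly pushed on over a hole
- jar0: small amber sample jar with a white lid, 31 mm across, 46 mm high, standing loose in one of the six shallow ring pockets (7 mm deep) of the turntable, 62 mm from its axis; its top is 96 mm above the bench. Origin: centre of its underside, z up. Turns along with the table
- jar1: another such jar, in another pocket
- jar2: another such jar, in another pocket
- jar3: another such jar, in another pocket
- jar4: another such jar, in another pocket
- jar5: another such jar, in another pocket
- dropper_a: white dropper bottle, 38 mm across, 98 mm high, standing near the stand. Origin: centre of its underside, z up
- dropper_b: another such dropper bottle, on the other side of the stand
- measuring_cylinder: clear measuring cylinder with a yellow six-sided foot 72 mm across, 245 mm high, on the left of the bench; origin at the centre of its underside, z up
- wash_bottle: white wash bottle with a bent spout, 76 mm across, 230 mm high, on the left of the bench; origin at the centre of its underside, z up
- beaker: glass beaker, 72 mm across, 90 mm high, on the right of the bench; origin at the centre of its underside, z up
- watch_glass: watch glass, 80 mm across, 8 mm high, on the right of the bench; origin at the centre of its underside, z up
- funnel: white porcelain funnel standing on its wide mouth, 90 mm across, 125 mm high, on the right of the bench; origin at the centre of its underside, z up
Things that resemble listed ones, but are neither listed nor needed, are in the scene too. Leave any green or red look-alike of the jar1 alone.

How it is judged:
On the way, in this order (a step that is already met when the one before it is completed fails the run):
1. the plunger is pressed in while the table is still at its first hole (value of joint plunger above 0.0045 m and value of joint turntable between -0.15 and 0.15 rad), for 0.05 s.
2. the table is turned anticlockwise, between the two holes (value of joint turntable between 0.25 and 0.85 rad), for 0.05 s.
At the end, for the whole second after the job is handed in: The table stands still at the next hole anticlockwise (1.047 rad, within 0.03 rad), the plunger is out to within 1.5 mm, and all six jars stand upright in their own pockets (within 8 mm) (value of joint turntable between 1.017 and 1.077 rad and value of joint plunger below 0.0015 m and not (velocity of joint turntable above 0.05 rad/s or velocity of joint turntable below -0.05 rad/s) and x of jar0 in the frame of table_centre between 0.0457 and 0.0617 m and y of jar0 in the frame of table_centre between 0.023 and 0.039 m and z of each of jar0, jar1, jar2, jar3, jar4, jar5 in the frame of table_centre below 0.005 m and angle between each of jar0, jar1, jar2, jar3, jar4, jar5's own z axis and vertical below 0.15 rad and x of jar1 in the frame of table_centre between -0.008 and 0.008 m and y of jar1 in the frame of table_centre between 0.054 and 0.07 m and x of jar2 in the frame of table_centre between -0.0617 and -0.0457 m and y of jar2 in the frame of table_centre between 0.023 and 0.039 m and x of jar3 in the frame of table_centre between -0.0617 and -0.0457 m and y of jar3 in the frame of table_centre between -0.039 and -0.023 m and x of jar4 in the frame of table_centre between -0.008 and 0.008 m and y of jar4 in the frame of table_centre between -0.07 and -0.054 m and x of jar5 in the frame of table_centre between 0.0457 and 0.0617 m and y of jar5 in the frame of table_centre between -0.039 and -0.023 m); the robot touches nothing.
It fails at once if the table was turned the wrong way (clockwise) (value of joint turntable below -0.3 rad).
It fails at once if the table was turned far past the next hole (value of joint turntable above 1.6 rad).
It fails at once if a jar was lifted or knocked over (z of any of jar0, jar1, jar2, jar3, jar4, jar5 in the frame of table_centre above 0.012 m or angle between any of jar0, jar1, jar2, jar3, jar4, jar5's own z axis and vertical above 0.5 rad).
It fails at once if other labware was moved or knocked over (distance of any of dropper_a, dropper_b, measuring_cylinder, wash_bottle, beaker, watch_glass, funnel from where it was at the start of the episode above 0.025 m or angle between any of dropper_a, dropper_b, measuring_cylinder, wash_bottle, beaker, watch_glass, funnel's own z axis and vertical above 0.4 rad).
It also fails if it takes over 35 s, if anything falls off the work surface, if the arm or the gripper's body presses on something with over 40 N, if the wrist force passes 120 N, or if a joint passes its speed limit or range.

## Robot

A 6-joint arm with a two-finger parallel gripper is mounted at the origin on the work surface. World frame = base frame: x ahead of the robot, y to its left, z up, the work surface at z = 0. Lengths are in m, angles in rad, forces in N, time in s.
With the tool pointing down it reaches from about 0.275 to 0.75 m from the base axis. Payload 10.2 kg.
Tool frame: the origin (TCP) lies midway between the tips of the shut fingers; the grasp point (between the pads) lies 19 mm behind it (ctrl.tcp_to_grasp is the distance from the TCP to the grasp point, in m); z points along the fingers, y is the line along which they close (so a half turn about z gives the same grasp; the last joint's range is limited). The gripper opens to 85 mm and grips with 20 to 120 N. Pads are 22 mm wide; open, the fingers measure 114 mm over their backs; the gripper's body (76 mm by 85 mm) begins 54 mm behind the grasp point. The pads swing forward as they close: fully open they stand 13 mm farther back than shut.
Start: joints at [-1.536, 0.313, 1.498, -0, 1.331, -0.223], TCP at [0.134, -0.508, 0.231] pointing down, gripper open.
Joint ranges: [-2.94, 2.94], [-0.97, 2.17], [0.19, 2.56], [-1.23, 4.37], [0.02, 3.11], [-2.88, 2.88]. Speed limits (rad/s): [2.39, 2.39, 3.01, 3.14, 3.14, 3.14].

## Interface

Orientations are given as [roll, pitch, yaw] about the fixed x, y, z axes, in that order (R = Rz(yaw) Ry(pitch) Rx(roll)).
In Python, from cell import sensors, get_image, order, ctrl gives the robot as it stands.
- The arm moves only by the tool play_rows, never from a script. Its argument "steps" is a list of rows, each a list of 6 numbers: the shift along the tool's x, y, z in mm, then the turn, a rotation vector about the tool's x, y, z in rad. A call has 1 to 12 rows; each row shifts and turns the commanded pose from where the row before left it, along the tool's axes as they then stand; what a row does not reach is not made up. A row lasts 1/8 s, in which the tool goes at most 62.5 mm and 10.7 degrees, less where a joint would pass 70% of its speed; a pose out of reach is approached as far as the arm can. A call with a gripper value outside its range is refused whole. "jaw" is the closure, from -1 (fully open) to 1 (shut), set as the call begins (left out, the last holds). The fingers move at their own pace and stop on an object; the grip force is fixed at half the most. Time passes only in rows, so rows that do not move let the fingers close. It gives the time, the measured TCP pose, the force, the opening and the grip force at its end, in the units of the state.
- sensors.read_state(): the state, without advancing time (a new reading comes with each control period).
- get_image(name): name is "scene" or "side" or "wrist"; returns a dict with "img" (420x560x3 uint8, red, green, blue), "mtx" (3x3 intrinsics, pixels), "xyz" and "rotation" of the camera in the world; the wrist camera has in their place "hand_eye" (4x4, takes a point from camera to tool coordinates, whose origin is the TCP and whose axes are the flange's). Camera axes: x right, y up, looking along -z (the intrinsics and any distortion apply to the point x, -y, -z); pixel columns grow to the right and rows downward; lengths in m; the calibration is good to about 2 mm. A picture is of the moment at which its call begins: read the wrist's pose just before it. There is no depth.
- order.close_job(): hands the job in; it is judged then, once.
The state is a dict: "clock": time; "qpos": joint angles; "joint_vel": joint speeds; "joint_torque": joint torques, N m; "eef_pos": TCP position; "ee_rot": TCP orientation; "contact_force": force on the tool from outside, world axes, zero at the start; "ft_torque": the same for the moment, N m; "width": finger opening in m; "grip_force": force on a finger pad.
Only numpy, scipy, OpenCV 4.12 (cv2) and the standard library are available. Lean on these libraries where they do the work, as an engineer would, in place of code of your own. Each camera call takes 0.05 s, during which the arm holds its last target. There are 200 camera calls.

## Working session

There is one attempt and no reset: what is moved stays moved. The work goes in short steps, Python scripts to look and compute and a tool call to move; the robot and the scene stay as the last step left them, time stands still between calls to the robot, and variables do not carry over. Pictures are saved under pics/ and viewed, at most 10 in all, crops included, and the job is handed in when it is done.

Besides the shell and the picture viewer there is one more tool, called after "Emit:" by a JSON object that holds its "method" and its "body". play_rows: Moves the arm, as the interface text tells. Its arguments: {"type":"object","properties":{"steps":{"type":"array"},"jaw":{"type":"number"}},"required":["steps"]}

```bash
mkdir -p pics; python3 - <<'E'
from cell import sensors,get_image
import cv2,numpy as np
s=sensors.read_state();print(s['clock'],s['eef_pos'],s['ee_rot'],s['contact_force'],s['width'])
for n in ['scene','side','wrist']:
    d=get_image(n);cv2.imwrite(f'pics/{n}0.png',d['img'][:,:,::-1])
    print(n,{k:np.round(v,4).tolist() for k,v in d.items() if k!='img'})
E
```

```text
0.0 [ 0.1337971  -0.50738402  0.23073148] [-3.14028667e+00 -2.55012082e-04  2.57750362e-01] [ 0.67465456 -0.38237832 -0.45080506] 0.08533576133240141
scene {'mtx': [[475.431, 0.0, 286.6237], [0.0, 475.431, 203.5448], [0.0, 0.0, 1.0]], 'xyz': [1.5145, -0.1732, 0.7352], 'rotation': [0.96, 0.0232, 1.3829]}
side {'mtx': [[477.4975, 0.0, 273.4981], [0.0, 477.4975, 214.4328], [0.0, 0.0, 1.0]], 'xyz': [-0.3057, 0.9206, 0.8426], 'rotation': [1.04, -0.0241, -2.3463]}
wrist {'mtx': [[323.9026, 0.0, 278.7809], [0.0, 323.9026, 212.4215], [0.0, 0.0, 1.0]], 'hand_eye': [[0.0005, 0.9543, 0.2987, 0.075], [1.0, -0.0004, -0.0003, -0.0006], [-0.0002, 0.2987, -0.9543, -0.1426], [0.0, 0.0, 0.0, 1.0]]}
```

View pics/scene0.png

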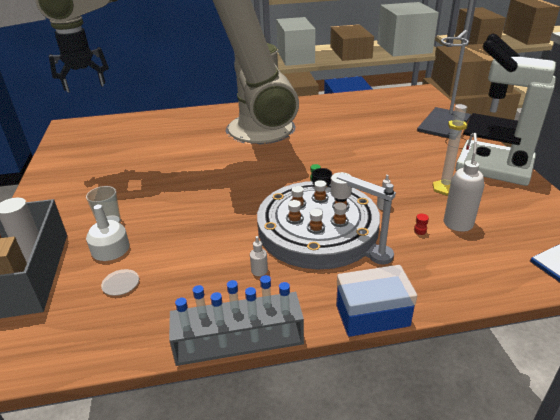

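View pics/side0.png

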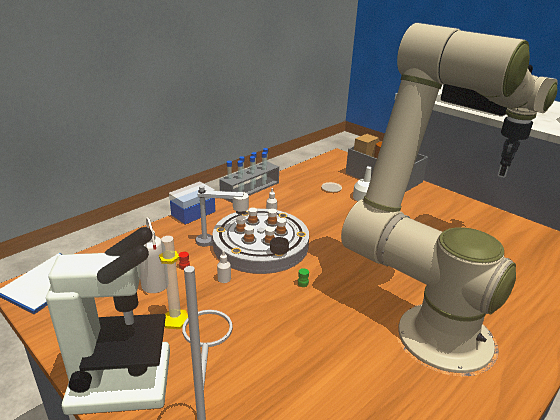

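The scene view shows the turntable around (318,214), with the black knob at (321,177) on the robot's side. The side view shows the table around (260,235) and the knob at (279,245). Next I'll make one enlarged crop of both views.

```bash
cat > h.py <<'E'
import numpy as np,cv2
from scipy.spatial.transform import Rotation as R
from cell import sensors,get_image
C={'scene':(475.431,286.6237,203.5448,[1.5145,-.1732,.7352],[.96,.0232,1.3829]),
'side':(477.4975,273.4981,214.4328,[-.3057,.9206,.8426],[1.04,-.0241,-2.3463])}
def px(n,u,v,z):
    f,cx,cy,p,r=C[n];d=R.from_euler('xyz',r).apply([(u-cx)/f,-(v-cy)/f,-1]);p=np.array(p)
    return p+d*(z-p[2])/d[2]
def proj(n,P):
    f,cx,cy,p,r=C[n];q=R.from_euler('xyz',r).inv().apply(np.array(P)-p)
    return np.stack([cx+f*q[...,0]/-q[...,2],cy-f*q[...,1]/-q[...,2]],-1)
E
python3 - <<'E'
import cv2,numpy as np
a=cv2.imread('pics/scene0.png')[155:270,250:400];b=cv2.imread('pics/side0.png')[180:295,195:345]
f=lambda i:cv2.resize(i,None,fx=5,fy=5,interpolation=cv2.INTER_CUBIC)
cv2.imwrite('pics/ca.png',f(a));cv2.imwrite('pics/cb.png',f(b))
E
```

```text
(no output)
```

View pics/ca.png

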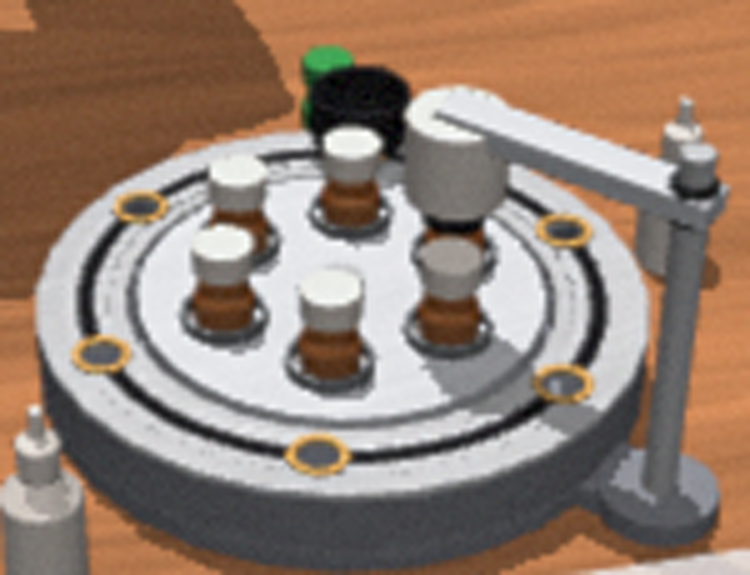

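View pics/cb.png

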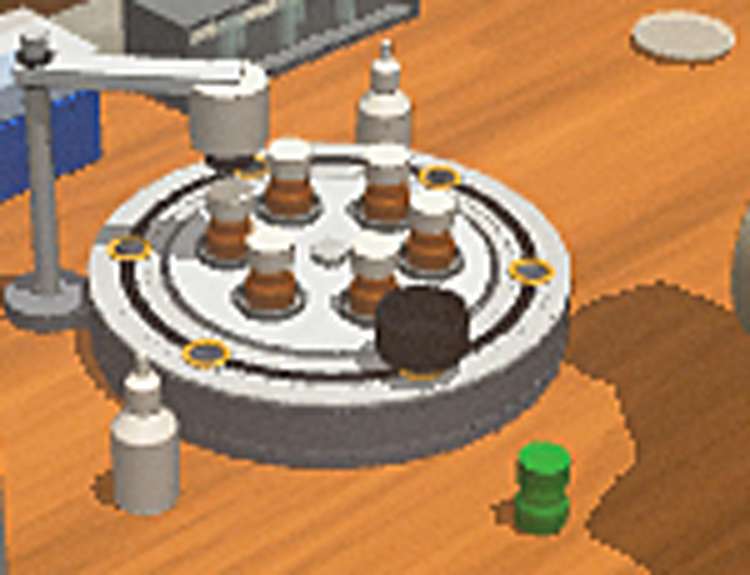

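The crops show five free brass-rimmed holes, with the black cup on the sixth. In the scene crop the cup is at (360,97), and in the side crop its mouth is near (422,308). The green jar look-alike stands on the bench behind the knob and isn't needed. I'll fit the ring through the holes.

```bash
python3 - <<'E'
from h import *
from scipy.optimize import least_squares
S={'scene':(np.array([(141,207),(101,353),(317,455),(563,384),(563,231)])/5+[250,155]),
'side':(np.array([(129,248),(208,352),(532,270),(440,176)])/5+[195,180])}
for names in (['scene'],['side'],['scene','side']):
    obs=[px(n,*q,.05)[:2] for n in names for q in S[n]]
    def res(p,full=False):
        r=[]
        for o in obs:
            H=[p[:2]+.125*np.array([np.cos(p[2]+k*np.pi/3),np.sin(p[2]+k*np.pi/3)]) for k in range(6)]
            d=[o-h for h in H];r.append(min(d,key=np.linalg.norm))
        return np.concatenate(r)
    c0=np.mean(obs,0)
    best=min((least_squares(res,[*c0,a]) for a in np.arange(0,1.05,.1)),key=lambda s:s.cost)
    print(names,best.x,'rms mm',1e3*np.sqrt(np.mean(best.fun**2)))
p=best.x
K=px('scene',360/5+250,97/5+155,.088);K2=px('side',422/5+195,308/5+180,.088);print(K,K2)
for k in range(6):
    a=p[2]+k*np.pi/3;print(k,a,p[:2]+.125*np.array([np.cos(a),np.sin(a)]))
for n,u,v in [('scene',250+327/5,155+125/5),('side',195+543/5,180+530/5),('side',195+145/5,180+505/5)]: print(px(n,u,v,0))
E
```

```text
['scene'] [0.60628777 0.06112282 0.72342852] rms mm 0.579394914381932
['side'] [0.59568941 0.06376836 0.73076931] rms mm 0.5210459149746636
['scene', 'side'] [0.6015614  0.06225069 0.72706587] rms mm 3.8888098946553136
[0.49394296 0.09897819 0.088     ] [0.47937039 0.10189213 0.088     ]
0 0.7270658680260518 [0.69495239 0.14533573]
1 1.7742634192226494 [0.57630314 0.18467218]
2 2.8214609704192473 [0.48291215 0.10158714]
3 3.8686585216158447 [ 0.50817042 -0.02083435]
4 4.915856072812442 [ 0.62681966 -0.06017079]
5 5.96305362400904 [0.72021065 0.02291425]
[0.38092105 0.10978664 0.        ]
[0.36808449 0.11416767 0.        ]
[0.53507967 0.26245051 0.        ]
```

The two cameras differ by about 10 mm in x, so I'll look from close by with the wrist camera above the knob.

Emit:
{"method": "play_rows", "body": {"steps": [[38,-42,0,0,0,0],[38,-42,0,0,0,0],[38,-42,0,0,0,0],[38,-42,0,0,0,0],[38,-42,0,0,0,0],[38,-42,0,0,0,0],[38,-42,0,0,0,0],[38,-42,0,0,0,0],[38,-42,0,0,0,0],[38,-42,0,0,0,0],[38,-42,0,0,0,0],[38,-42,0,0,0,0]], "jaw": 1}}

```text
clock: 1.65
eef_pos: [0.4468, 0.0979, 0.2313]
ee_rot: [3.141, -0.0, 0.258]
contact_force: [1.4, -1.4, 0.8]
width: 0.0
grip_force: 0.0
```

Emit:
{"method": "play_rows", "body": {"steps": [[0,0,0,0,0,0],[0,0,0,0,0,0],[0,0,0,0,0,0],[0,0,0,0,0,0]]}}

```text
clock: 2.15
eef_pos: [0.4462, 0.0951, 0.2315]
ee_rot: [3.141, -0.0, 0.256]
contact_force: [-0.1, -0.1, 0.9]
width: 0.0
grip_force: 0.0
```

```bash
python3 - <<'E'
from h import *
s=sensors.read_state();print(s['clock'],s['eef_pos'],s['ee_rot'],s['contact_force'],s['width'])
d=get_image('wrist');cv2.imwrite('pics/w1.png',cv2.resize(d['img'][:,:,::-1],(800,600),interpolation=cv2.INTER_CUBIC))
E
```

```text
2.15 [0.44618643 0.09511774 0.23148534] [ 3.14146676e+00 -3.16674254e-04  2.56164644e-01] [-0.07868863 -0.12957412  0.89497003] 4.844462319454893e-05
```

View pics/w1.png

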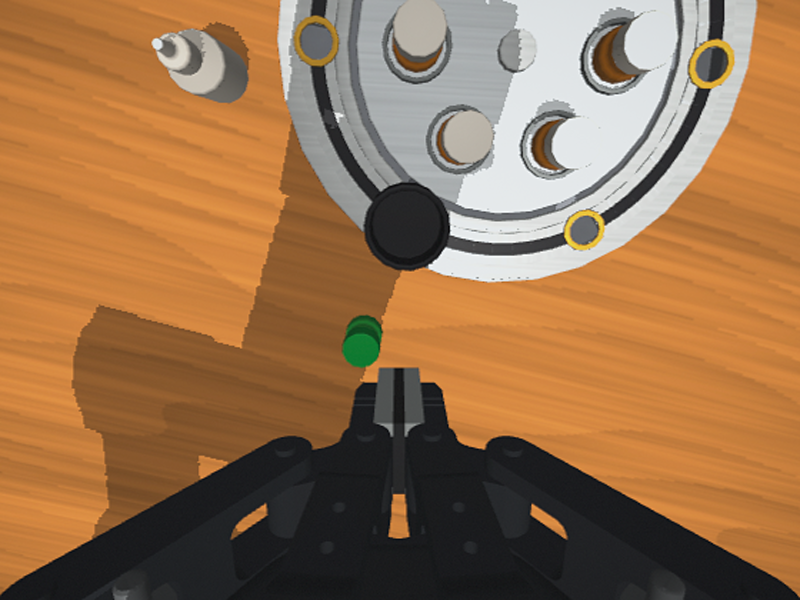

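The wrist view shows the cup mouth at (407,226), free holes at (584,230), (711,63) and (316,40), and the closed fingertips at (399,370). The hole to the cup's right, at (584,230), is the next one anticlockwise.

```bash
python3 - <<'E'
from h import *
from scipy.optimize import least_squares
HE=np.array([[.0005,.9543,.2987,.075],[1,-.0004,-.0003,-.0006],[-.0002,.2987,-.9543,-.1426],[0,0,0,1]])
T=np.eye(4);T[:3,:3]=R.from_euler('xyz',[3.14147,-.0003,.2562]).as_matrix();T[:3,3]=[.44619,.09512,.23149]
M=T@HE
def w(u,v,z):
    u,v=u*.7,v*.7
    d=M[:3,:3]@[(u-278.78)/323.9,-(v-212.42)/323.9,-1];p=M[:3,3];return p+d*(z-p[2])/d[2]
obs=[w(*q,.05)[:2] for q in [(316,40),(711,63),(584,230)]]
K=w(407,226,.088)[:2]
def res(p):
    r=[]
    for o,k in zip(obs,[-1,2,1]):
        a=p[2]+k*np.pi/3;r+=list(o-p[:2]-.125*np.array([np.cos(a),np.sin(a)]))
    return np.array(r)
s=least_squares(res,[.6,.06,2.82]);p=s.x
print(obs,K);print(p,1e3*s.fun)
print('knob from holes',p[:2]+.125*np.array([np.cos(p[2]),np.sin(p[2])]))
print('fingertip',w(399,370,.231))
k=.5*(K+p[:2]+.125*np.array([np.cos(p[2]),np.sin(p[2])]))
print('delta tool',T[:3,:3].T@np.r_[k-T[:2,3],0]*1e3)
E
```

```text
[array([0.57386585, 0.18211546]), array([ 0.62453992, -0.06174273]), array([ 0.50556867, -0.02308305])] [0.48172711 0.09939832]
[0.5990937  0.06015647 2.82247519] [ 0.15455933 -0.43681024  0.06380661  0.49660734 -0.21836593 -0.05979711]
knob from holes [0.48040462 0.09937256]
fingertip [0.45245499 0.09706273 0.231     ]
delta tool [3.48183981e+01 4.71155353e+00 1.10234088e-02]
```

Wrist fit: axis at (0.599, 0.060), knob at (0.481, 0.099) and angle 2.8225, with residuals under 0.5 mm. Now I'll move over the cup and lower to just above its floor.

Emit:
{"method": "play_rows", "body": {"steps": [[17.5,2.4,0,0,0,0],[17.3,2.3,0,0,0,0],[0,0,40,0,0,0],[0,0,40,0,0,0],[0,0,40,0,0,0],[0,0,15,0,0,0],[0,0,15,0,0,0],[0,0,8,0,0,0],[0,0,0,0,0,0],[0,0,0,0,0,0]]}}

```text
clock: 3.45
eef_pos: [0.4816, 0.1003, 0.074]
ee_rot: [3.141, -0.001, 0.258]
contact_force: [0.2, -0.6, 0.4]
width: 0.0002
grip_force: 0.0
```

```bash
python3 - <<'E'
from h import *
a=get_image('scene')['img'][135:235,260:400,::-1];b=get_image('side')['img'][180:280,205:345,::-1]
cv2.imwrite('pics/c2.png',cv2.resize(np.vstack([a,b]),None,fx=3,fy=3,interpolation=cv2.INTER_CUBIC))
E
```

```text
(no output)
```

View pics/c2.png

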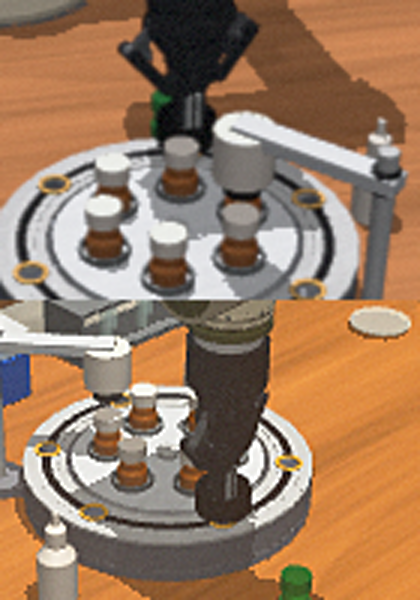

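The fingertip is inside the cup in both views (top around (190,125), bottom around (222,495)), and there is no contact force. Now I'll press.

Emit:
{"method": "play_rows", "body": {"steps": [[0,0,5,0,0,0],[0,0,4,0,0,0],[0,0,4,0,0,0],[0,0,3,0,0,0],[0,0,2,0,0,0],[0,0,0,0,0,0],[0,0,0,0,0,0]]}}

```text
clock: 4.42
eef_pos: [0.4814, 0.1007, 0.0572]
ee_rot: [-3.141, -0.001, 0.258]
contact_force: [-9.4, 2.4, 27.9]
width: 0.0
grip_force: 13.7
```

The plunger is fully in at z 0.0572 with 28 N. I'll ease off slightly and turn along the arc, rotating the tool with the table.

Emit:
{"method": "play_rows", "body": {"steps": [[-2.65,4.24,-0.5,0,0,-0.04],[-2.65,4.24,0,0,0,-0.04],[-2.65,4.24,0,0,0,-0.04],[-2.65,4.24,0,0,0,-0.04],[-2.65,4.24,0,0,0,-0.04]]}}

```text
clock: 5.05
eef_pos: [0.4757, 0.0761, 0.0573]
ee_rot: [-3.141, -0.001, 0.459]
contact_force: [-8.4, 2.6, 24.2]
width: 0.0002
grip_force: 11.9
```

Emit:
{"method": "play_rows", "body": {"steps": [[-2.65,4.24,0,0,0,-0.04],[-2.65,4.24,0,0,0,-0.04],[-2.65,4.24,0,0,0,-0.04],[-2.65,4.24,0,0,0,-0.04],[-2.65,4.24,0,0,0,-0.04],[-2.65,4.24,0,0,0,-0.04],[-2.65,4.24,0,0,0,-0.04],[-2.65,4.24,0,0,0,-0.04],[0,0,0,0,0,0]]}}

```text
clock: 6.18
eef_pos: [0.477, 0.0355, 0.0573]
ee_rot: [3.141, 0.001, 0.779]
contact_force: [-10.0, -3.3, 26.0]
width: -0.0
grip_force: 12.7
```

```bash
python3 - <<'E'
from h import *
s=sensors.read_state();p=s['eef_pos'];e=p[:2]-np.array([.5991,.0602]);print(np.arctan2(e[1],e[0])%6.283-2.8225,np.hypot(*e))
d=get_image('wrist')['img'][:,:,::-1];a=get_image('scene')['img'][135:275,250:400,::-1]
cv2.imwrite('pics/c3.png',np.hstack([cv2.resize(d,(400,300)),cv2.resize(a,(320,300),interpolation=cv2.INTER_CUBIC)]))
E
```

```text
0.5186778540634083 0.12455236582932726
```

View pics/c3.png

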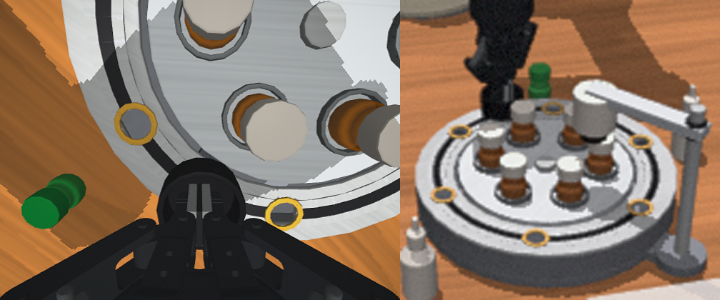

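The table has turned about 0.5 rad, the knob at (205,190) has left its hole, and all the jars are upright. Continuing to about 0.84 rad, then lifting off the floor while staying inside the cup.

Emit:
{"method": "play_rows", "body": {"steps": [[-2.65,4.24,0,0,0,-0.04],[-2.65,4.24,0,0,0,-0.04],[-2.65,4.24,0,0,0,-0.04],[-2.65,4.24,0,0,0,-0.04],[-2.65,4.24,0,0,0,-0.04],[-2.65,4.24,0,0,0,-0.04],[-2.65,4.24,0,0,0,-0.04],[-2.65,4.24,0,0,0,-0.04],[0,0,-6,0,0,0],[0,0,-7,0,0,0],[0,0,0,0,0,0]]}}

```text
clock: 7.65
eef_pos: [0.4914, -0.0011, 0.069]
ee_rot: [3.141, -0.0, 1.098]
contact_force: [-0.1, -0.6, 0.5]
width: 0.0001
grip_force: 0.0
```

Emit:
{"method": "play_rows", "body": {"steps": [[-1.0,1.59,0,0,0,-0.015],[-1.0,1.59,0,0,0,-0.015],[-1.0,1.59,0,0,0,-0.015],[-1.0,1.59,0,0,0,-0.015],[-1.0,1.59,0,0,0,-0.015],[-1.0,1.59,0,0,0,-0.015],[-1.0,1.59,0,0,0,-0.015],[-1.0,1.59,0,0,0,-0.015],[-1.0,1.59,0,0,0,-0.015],[-1.0,1.59,0,0,0,-0.015]]}}

```text
clock: 8.9
eef_pos: [0.5018, -0.0167, 0.0687]
ee_rot: [-3.141, 0.0, 1.249]
contact_force: [-3.8, 3.1, 1.3]
width: 0.0001
grip_force: 2.1
```

Emit:
{"method": "play_rows", "body": {"steps": [[-0.66,1.06,0,0,0,-0.01],[-0.66,1.06,0,0,0,-0.01],[-0.66,1.06,0,0,0,-0.01],[-0.66,1.06,0,0,0,-0.01],[-0.66,1.06,0,0,0,-0.01]]}}

```text
clock: 9.52
eef_pos: [0.5059, -0.0215, 0.0688]
ee_rot: [-3.141, 0.0, 1.298]
contact_force: [-4.6, 1.3, -0.1]
width: 0.0
grip_force: 2.3
```

Emit:
{"method": "play_rows", "body": {"steps": [[-0.66,1.06,0,0,0,-0.01],[-0.66,1.06,0,0,0,-0.01],[-0.66,1.06,0,0,0,-0.01],[-0.66,1.06,0,0,0,-0.01]]}}

```text
clock: 10.02
eef_pos: [0.5094, -0.0251, 0.0688]
ee_rot: [-3.141, 0.0, 1.338]
contact_force: [-5.3, 1.3, 0.2]
width: 0.0
grip_force: 2.3
```

Emit:
{"method": "play_rows", "body": {"steps": [[-0.66,1.06,0,0,0,-0.01],[-0.66,1.06,0,0,0,-0.01],[-0.66,1.06,0,0,0,-0.01]]}}

```text
clock: 10.4
eef_pos: [0.5128, -0.0279, 0.0692]
ee_rot: [3.139, 0.0, 1.368]
contact_force: [-0.3, 1.1, 0.3]
width: -0.0
grip_force: 0.7
```

Emit:
{"method": "play_rows", "body": {"steps": [[-0.66,1.06,0,0,0,-0.01],[-0.66,1.06,0,0,0,-0.01]]}}

```text
clock: 10.65
eef_pos: [0.5142, -0.0294, 0.0689]
ee_rot: [3.141, -0.0, 1.388]
contact_force: [-3.0, 2.4, 1.5]
width: 0.0001
grip_force: 1.7
```

```bash
python3 - <<'E'
from h import *
s=sensors.read_state();p=s['eef_pos'];e=p[:2]-np.array([.5991,.0602]);print(np.arctan2(e[1],e[0])%6.283-2.8225,np.hypot(*e),s['contact_force'])
d=get_image('wrist')['img'][:,:,::-1];a=get_image('scene')['img'][135:275,250:400,::-1]
cv2.imwrite('pics/c4.png',np.hstack([cv2.resize(d,(400,300)),cv2.resize(a,(320,300),interpolation=cv2.INTER_CUBIC)]))
E
```

```text
1.1309891218342472 0.12344101881577357 [-3.00545764  2.4239779   1.53628546]
```

View pics/c4.png

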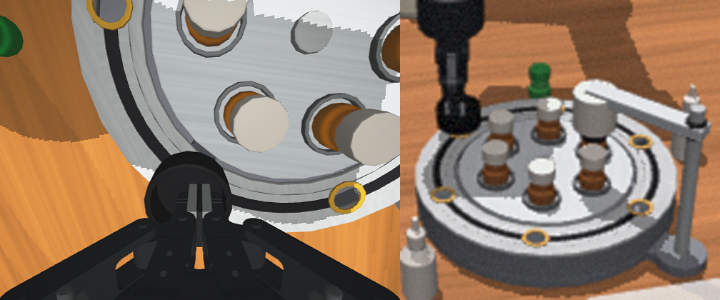

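The cup, at (188,188) in the wrist half, trails the fingertip by a few mm and is close to the hole. I'll push a little more to test whether it's locked.

Emit:
{"method": "play_rows", "body": {"steps": [[-0.66,1.06,0,0,0,-0.01],[-0.66,1.06,0,0,0,-0.01],[0,0,0,0,0,0]]}}

```text
clock: 11.12
eef_pos: [0.5147, -0.0301, 0.0687]
ee_rot: [-3.138, -0.001, 1.408]
contact_force: [-7.5, 5.8, 5.2]
width: 0.0002
grip_force: 4.7
```

The force climbs while the finger stalls, so the plunger is locked. I'll back off the wall and lift clear.

Emit:
{"method": "play_rows", "body": {"steps": [[1.3,-2.1,0,0,0,0],[1.3,-2.1,0,0,0,0],[1.3,-2.1,0,0,0,0],[0.5,-0.8,0,0,0,0],[0,0,0,0,0,0]]}}

```text
clock: 11.75
eef_pos: [0.5095, -0.0256, 0.0688]
ee_rot: [3.141, 0.0, 1.408]
contact_force: [-0.7, -0.5, -0.0]
width: 0.0002
grip_force: 0.0
```

Emit:
{"method": "play_rows", "body": {"steps": [[0,0,-5,0,0,0],[0,0,-10,0,0,0],[0,0,-15,0,0,0],[0,0,-30,0,0,0],[0,0,-40,0,0,0],[-30,0,-30,0,0,0],[-40,0,0,0,0,0],[0,0,0,0,0,0],[0,0,0,0,0,0]]}}

```text
clock: 12.88
eef_pos: [0.498, -0.0942, 0.1993]
ee_rot: [3.141, -0.0, 1.408]
contact_force: [-0.5, 0.2, -0.5]
width: 0.0001
grip_force: 0.0
```

```bash
python3 - <<'E'
from h import *
s=sensors.read_state();print(s['eef_pos'],s['ee_rot'],s['contact_force'],s['clock'])
d=get_image('wrist')['img'][:,:,::-1]
cv2.imwrite('pics/w5.png',cv2.resize(d,(800,600),interpolation=cv2.INTER_CUBIC))
E
```

```text
[ 0.49803842 -0.09416467  0.19926029] [ 3.14127589e+00 -1.87483857e-04  1.40766308e+00] [-0.45160943  0.22364895 -0.51735242] 12.875
```

View pics/w5.png

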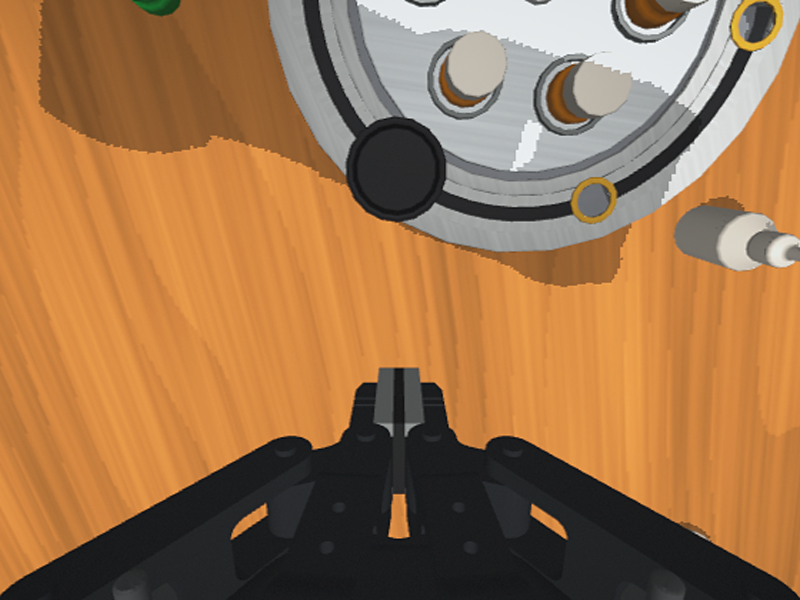

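The cup mouth is now at (397,169), about 100 px across, with the brass-rimmed holes (594,200) and (757,22) following it. I'll check its angle and height.

```bash
python3 - <<'E'
from h import *
HE=np.array([[.0005,.9543,.2987,.075],[1,-.0004,-.0003,-.0006],[-.0002,.2987,-.9543,-.1426],[0,0,0,1]])
T=np.eye(4);T[:3,:3]=R.from_euler('xyz',[3.14128,-.0002,1.40766]).as_matrix();T[:3,3]=[.49804,-.09416,.19926]
M=T@HE
def w(u,v,z):
    u,v=u*.7,v*.7
    d=M[:3,:3]@[(u-278.78)/323.9,-(v-212.42)/323.9,-1];p=M[:3,3];return p+d*(z-p[2])/d[2]
h=[w(594,200,.05),w(757,22,.05)]
c=np.array([.5991,.0602])
for q in h: e=q[:2]-c;print(np.arctan2(e[1],e[0])%6.283-2.8225,np.hypot(*e))
for z in (.083,.088):
    e=w(397,169,z)[:2]-c;print(z,np.arctan2(e[1],e[0])%6.283-2.8225,np.hypot(*e),'diam',np.linalg.norm(w(346,169,z)-w(446,169,z)))
E
```

```text
2.0967562379945512 0.12660643848347425
3.128411300527911 0.12588647974876685
0.083 1.0729608716236285 0.12472840137195033 diam 0.05373804346488507
0.088 1.0725319552837749 0.12464117628432392 diam 0.05270012778270846
```

The cup reads about 1.072 rad, near the upper edge of the play band, and its height is ambiguous in the image. There's time for a physical check: go back into the cup and nudge gently clockwise. If locked, it stops after the play.

Emit:
{"method": "play_rows", "body": {"steps": [[40,0,0,0,0,0],[30,0,30,0,0,0],[0,0,40,0,0,0],[0,0,25,0,0,0],[0,0,15,0,0,0],[0,0,10,0,0,0],[0,0,8,0,0,0],[0,0,0,0,0,0]]}}

```text
clock: 13.92
eef_pos: [0.5095, -0.0255, 0.0708]
ee_rot: [-3.142, -0.0, 1.408]
contact_force: [-0.4, 0.7, 0.2]
width: 0.0
grip_force: 0.0
```

Emit:
{"method": "play_rows", "body": {"steps": [[0.66,-1.06,0,0,0,0],[0.66,-1.06,0,0,0,0],[0.66,-1.06,0,0,0,0],[0.66,-1.06,0,0,0,0],[0.66,-1.06,0,0,0,0],[0,0,0,0,0,0]]}}

```text
clock: 14.68
eef_pos: [0.5047, -0.0214, 0.0708]
ee_rot: [-3.142, -0.0, 1.408]
contact_force: [-0.0, -0.3, -0.1]
width: -0.0002
grip_force: 0.0
```

Emit:
{"method": "play_rows", "body": {"steps": [[0.66,-1.06,0,0,0,0],[0.66,-1.06,0,0,0,0],[0,0,0,0,0,0]]}}

```text
clock: 15.05
eef_pos: [0.5028, -0.0197, 0.0708]
ee_rot: [-3.141, -0.0, 1.408]
contact_force: [-0.4, -0.1, 0.1]
width: -0.0
grip_force: 0.0
```

Emit:
{"method": "play_rows", "body": {"steps": [[0.66,-1.06,0,0,0,0],[0.66,-1.06,0,0,0,0],[0,0,0,0,0,0]]}}

```text
clock: 15.42
eef_pos: [0.5011, -0.018, 0.0709]
ee_rot: [3.141, -0.0, 1.408]
contact_force: [1.7, 0.2, -0.1]
width: -0.0001
grip_force: 0.6
```

Emit:
{"method": "play_rows", "body": {"steps": [[0.66,-1.06,0,0,0,0],[0,0,0,0,0,0]]}}

```text
clock: 15.68
eef_pos: [0.5003, -0.0173, 0.0709]
ee_rot: [3.141, 0.0, 1.408]
contact_force: [2.7, -0.5, 0.1]
width: 0.0001
grip_force: 1.3
```

Emit:
{"method": "play_rows", "body": {"steps": [[0.66,-1.06,0,0,0,0],[0,0,0,0,0,0]]}}

```text
clock: 15.92
eef_pos: [0.4999, -0.0169, 0.071]
ee_rot: [3.139, 0.001, 1.408]
contact_force: [6.4, -2.3, -2.0]
width: 0.0001
grip_force: 3.2
```

Emit:
{"method": "play_rows", "body": {"steps": [[0.5,-0.8,0,0,0,0],[0,0,0,0,0,0]]}}

```text
clock: 16.18
eef_pos: [0.4997, -0.0167, 0.0711]
ee_rot: [3.138, 0.001, 1.408]
contact_force: [9.1, -4.0, -4.9]
width: 0.0
grip_force: 4.7
```

Emit:
{"method": "play_rows", "body": {"steps": [[-1.5,2.4,0,0,0,0],[-1.5,2.4,0,0,0,0],[-1.5,2.4,0,0,0,0],[-1.5,2.4,0,0,0,0],[-0.8,1.2,0,0,0,0],[0,0,0,0,0,0]]}}

```text
clock: 16.92
eef_pos: [0.5079, -0.0243, 0.0708]
ee_rot: [-3.141, -0.0, 1.408]
contact_force: [0.3, 0.4, 1.0]
width: 0.0
grip_force: 0.0
```

The table is blocked both ways, so it's locked in the hole. Lifting clear.

Emit:
{"method": "play_rows", "body": {"steps": [[0,0,-5,0,0,0],[0,0,-10,0,0,0],[0,0,-15,0,0,0],[0,0,-30,0,0,0],[0,0,-40,0,0,0],[-30,0,-30,0,0,0],[-40,0,0,0,0,0],[0,0,0,0,0,0],[0,0,0,0,0,0],[0,0,0,0,0,0]]}}

```text
clock: 18.18
eef_pos: [0.4967, -0.0925, 0.201]
ee_rot: [3.142, -0.0, 1.409]
contact_force: [0.1, 0.0, -0.3]
width: 0.0001
grip_force: 0.0
```

```bash
python3 - <<'E'
from h import *
s=sensors.read_state();print(s['eef_pos'],s['ee_rot'],s['contact_force'],s['clock'])
d=get_image('wrist')['img'][:,:,::-1];a=get_image('scene')['img'][135:275,250:400,::-1]
b=cv2.resize(d[60:200,210:350],None,fx=2.5,fy=2.5,interpolation=cv2.INTER_CUBIC)
cv2.imwrite('pics/c6.png',np.hstack([b,cv2.resize(a,(375,350),interpolation=cv2.INTER_CUBIC)]))
E
```

```text
[ 0.49665707 -0.09252327  0.20097051] [ 3.14154117e+00 -1.34482394e-04  1.40896227e+00] [ 0.08576923  0.03694405 -0.25100014] 18.175
```

View pics/c6.png

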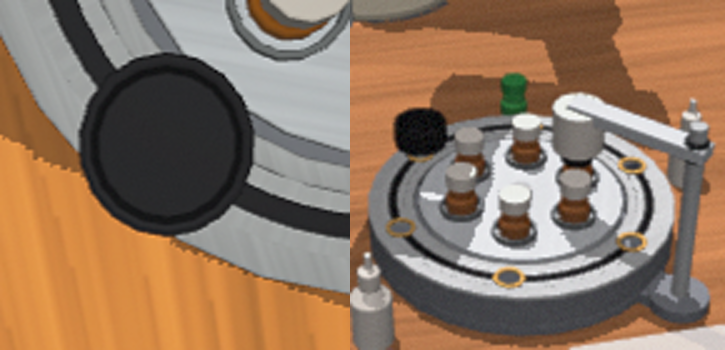

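The cup sits in the next hole, at (166,144) in the crop, and all the jars are upright. One last numeric check.

```bash
python3 - <<'E'
from h import *
HE=np.array([[.0005,.9543,.2987,.075],[1,-.0004,-.0003,-.0006],[-.0002,.2987,-.9543,-.1426],[0,0,0,1]])
T=np.eye(4);T[:3,:3]=R.from_euler('xyz',[3.14154,-.0001,1.40896]).as_matrix();T[:3,3]=[.49666,-.09252,.20097]
M=T@HE
def w(u,v,z):
    d=M[:3,:3]@[(u-278.78)/323.9,-(v-212.42)/323.9,-1];p=M[:3,3];return p+d*(z-p[2])/d[2]
c=np.array([.5991,.0602])
for z in (.083,.088):
    e=w(276.4,117.8,z)[:2]-c;print(z,np.arctan2(e[1],e[0])%6.283-2.8225,np.hypot(*e),np.linalg.norm(w(241.6,117.8,z)-w(311.2,117.8,z)))
E
```

```text
0.083 1.0461617156809178 0.1251825110979715 0.05375875818407662
0.088 1.0458942400670228 0.12508711900955324 0.052727226971872716
```

The table is at 1.046 rad. The cup's apparent size, compared with the first picture where the plunger was known to be out, fits the plunger being out. Handing in.

```bash
python3 -c "
from cell import order;print(order.close_job())"
```

```text
the job is handed in; nothing more can be done
None
```

The turntable is one hole on anticlockwise (measured at about 1.046 rad) and blocked when pushed either way, so the plunger is locked; the visible jars stand upright, the arm is clear, and the job was handed in at about 18 s, with no verdict returned.

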